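Unhook a tested module and rack it

ROBOT

A 7-joint arm with a two-finger parallel gripper is mounted at the origin on the work surface. World frame = base frame: x ahead of the robot, y to its left, z up, the work surface at z = 0. Lengths are in m, angles in rad, forces in N, time in s.
With the tool pointing down it reaches from about 0.4 to 0.875 m from the base axis. Payload 4.4 kg.
Tool frame: the origin (TCP) lies on the centre line of the jaws, within the pads' length; the fingertips stand 22 mm ahead of it and the grasp point (between the pads) lies 3 mm ahead of it (robot.tip_extent is the z of the fingertips in the tool frame, in m); z points along the fingers, y is the line along which they close (so a half turn about z gives the same grasp; the last joint's range is limited). The gripper opens to 85 mm and grips with 20 to 120 N. Pads are 22 mm wide; open, the fingers measure 114 mm over their backs; the gripper's body (76 mm by 85 mm) begins 54 mm behind the grasp point. The pads swing forward as they close: fully open they stand 13 mm farther back than shut.
Start: joints at [-1.269, 0.628, 0.038, 1.517, -0.027, 0.996, -0.02], TCP at [0.234, 0.607, 0.253] pointing down, gripper open.
Joint ranges: [-3.06, 3.06], [-0.37, 2.12], [-1.25, 1.32], [0.18, 2.47], [-1.1, 4.24], [0.23, 1.98], [-2.94, 2.94]. Speed limits (rad/s): [2.57, 2.57, 3.14, 3.14, 3.14, 3.14, 3.14].

INTERFACE

Orientations are given as a rotation vector (axis times angle).
In Python, from bench import sense, optics, robot, regions_of, tip_of gives the robot as it stands.
- The arm moves only by the tool play_rows, never from a script. Its argument "increments" is a list that holds one entry, the list of rows, each a list of 5 numbers: the closure, from 0 (fully open) to 1 (shut), then the shift along the world's x, y, z in mm, then the turn about the world's z in rad. A call has 1 to 8 rows; each row shifts and turns the commanded pose from where the row before left it; what a row does not reach is not made up. A row lasts 1/10 s, in which the tool goes at most 50 mm and 8.59 degrees, less where a joint would pass 70% of its speed; a pose out of reach is approached as far as the arm can. A call with a gripper value outside its range is refused whole. The fingers move at their own pace and stop on an object; the grip force is fixed at half the most. Time passes only in rows, so rows that do not move let the fingers close. It gives the time, the measured TCP pose, the force, the opening and the grip force at its end, in the units of the state.
- sense(): the state, without advancing time (a new reading comes with each control period).
- optics.snapshot(name): name is "scene" or "top"; returns a dict with "pixels" (400x640x3 uint8, red, green, blue), "vfov" (degrees; the focal length in pixels is half the picture's height over the tangent of half this angle, whatever the lens; pixels are square), "cx", "cy" (the principal point, pixels), "R" (3x3) and "t" (3): a world point X has camera coordinates R X + t. Camera axes: x right, y down, z forward; pixel columns grow to the right and rows downward; lengths in m; the calibration is good to about 2 mm. A picture is of the moment at which its call begins. There is no depth.
- robot.close_job(): hands the job in; it is judged then, once.
Trained networks look in a picture, given as the dict that the camera call returned (one of the last four; its "shot" number tells which), for a name from the list of things; names that differ only in an ending like _2 or _b are one class to them, and where a whole thing is asked for, a point or a joint stands for the part that bears it (a point fixed in the world has none). Each returns a list of dicts, best first, with "score" (0 to 1); they miss things now and then, are a little off and sometimes report something else, mostly with a low value. They report only what shows in the picture. A call takes as long as a camera call. They do not tell look-alikes from the thing itself.
- regions_of(label, picture): "region" (400x640 bool, what is visible of it).
- tip_of(label, picture): "location" ([x, y, z] in m, in world coordinates, good to about 4 mm: a listed point, or the origin of a listed thing).
The state is a dict: "time_s": time; "joint_pos": joint angles; "joint_vel": joint speeds; "joint_torque": joint torques, N m; "ee_pos": TCP position; "ee_rot": TCP orientation; "force": force on the tool from outside, world axes, zero at the start; "wrist_torque": the same for the moment, N m; "grip_width": finger opening in m; "finger_force": force on a finger pad.
Only numpy, scipy, OpenCV 4.12 (cv2) and the standard library are available. Lean on these libraries where they do the work, as an engineer would, in place of code of your own. Each camera call takes 0.05 s, during which the arm holds its last target. There are 200 camera calls.

TASK

Take the module carrier (the long one with the circuit block) off its hook on the stand: slide it to the upturned end of the peg and lift its hole gently over the tip, never dragging hard against the peg. Then lower it upright into the empty middle slot of the board rack until it stands on the slot's floor, and let go. Leave everything else where it is.

Things in the scene. Friction and masses are not known exactly. Their poses are not given: they have to be found in the camera images.
- stand: Fixed dark steel hook stand: base plate, two uprights and a crossbar 20 mm deep (x), 250 mm long (y), 24 mm high, its middle 180 mm above the table. Origin on the table straight below the crossbar's middle, z up. Two level round steel pegs, 6 mm thick, leave the crossbar at y = -65 and +65 mm and run along the stand's own -x; they do not give under a hand's load
- peg_right (a point): Middle of the crossbar on the axis of the peg at y = -65 mm (axes as the stand's). Each peg's last 20 mm is bent upward, straight, with a round end. The pegs are adjustable and hand-bent: the bend lies 85 to 115 mm out along -x from this point and the last part climbs at 30 to 48 degrees; neither is measured, they must be felt (or seen). The tip ends 101 to 136 mm out
- peg_left (a point): The same for the peg at y = +65 mm; its bend is set separately
- module: The carrier to move, 84 to 168 g: stiff grey plastic plate 4 mm thick, hanging upright across one of the pegs, 48 to 58 mm out from the crossbar's middle. Origin at the middle of its hang hole (14 mm wide in y, 14.5 mm high in z), whose upper edge rests on the peg; x normal to the plate, within 0.08 rad of the stand's x; z up. Below the hole it is 80 mm wide
- tab (a point): Middle of the top edge of the carrier's grip tab, 40 mm above the hole's middle. The plain 4 mm tab, 46 mm wide, reaches from here down to the hole's upper edge, 33 mm below
- foot (a point): Middle of the carrier's bottom edge, 95 mm below the hole's middle. The lowest 33 mm are plain 4 mm plate; above them, up to 22 mm below the hole's middle, sits a green circuit block 66 mm wide, 12 mm thick (18 mm with chips), alike on both faces
- blank: Bystander on the other peg: the same kind of carrier without a circuit block and short, its bottom edge only 50 mm below the origin (the middle of its hole)
- rack: Fixed black plastic board rack, 160 mm (x) by 110 mm (y), 30 mm high, origin at the middle of its underside on the table. Three slots along its y, at x = -50, 0 and +50 mm, each 8 mm wide, 102 mm long and 24 mm deep; the middle one is empty
- slot (a point): Middle of the floor of the rack's empty middle slot, 6 mm above the table, axes as the rack's
- board_near: Bystander: bare green board 6 x 94 x 70 mm standing in the rack's slot at x = -50 mm; origin at the middle of its bottom edge
- board_far: Bystander: the same in the slot at x = +50 mm
- heatsink: Bystander: finned heatsink 70 x 70 x 40 mm on the table, origin at the middle of its underside
- drive: Bystander: hard drive 147 x 101 x 26 mm on the table, origin at the middle of its underside
- psu: Bystander: power supply 150 x 140 x 86 mm on the table, origin at the middle of its underside
- spray: Bystander: spray can, 60 mm in diameter, 170 mm high, origin at the middle of its underside
- screwdriver: Bystander: red-handled screwdriver lying on the table
Things that resemble listed ones, but are neither listed nor needed, are in the scene too. Of the things shaped like the module, the grey one is meant.

How it is judged:
By the outcome, as a careful person would: the job done as asked, in the order asked, and still so for the second after the job is handed in, with the robot touching nothing.
It also fails if it takes over 64 s, if anything falls off the work surface, if the arm or the gripper's body presses on something with over 40 N, if the wrist force passes 120 N, or if a joint passes its speed limit or range.

## Working session

There is one attempt and no reset: what is moved stays moved. The work goes in short steps, Python scripts to look and compute and a tool call to move; the robot and the scene stay as the last step left them, time stands still between calls to the robot, and variables do not carry over. Pictures are saved under pics/ and viewed, at most 10 in all, crops included, and the job is handed in when it is done.

Besides the shell and the picture viewer there is one more tool, called after "Emit:" by a JSON object that holds its "api" and its "payload", one argument or row to a line. play_rows: Moves the arm, as the interface text tells. Its arguments: {"type":"object","properties":{"increments":{"type":"array","items":{"type":"array","items":{"type":"array","items":{"type":"number"}}}}},"required":["increments"]}

```bash
mkdir -p pics; cat > h.py <<'E'
import numpy as np, cv2
from bench import sense, optics, robot, regions_of, tip_of
def proj(p,X):
    f=200/np.tan(np.radians(p["vfov"]/2)); c=np.array(p["R"])@np.array(X)+np.array(p["t"]); return np.array([p["cx"]+f*c[0]/c[2], p["cy"]+f*c[1]/c[2]])
def save(p,n,box=None,s=1):
    im=cv2.cvtColor(p["pixels"],cv2.COLOR_RGB2BGR)
    if box: im=im[box[1]:box[3],box[0]:box[2]]
    cv2.imwrite("pics/"+n,cv2.resize(im,None,fx=s,fy=s,interpolation=cv2.INTER_CUBIC))
E
python3 - <<'E'
from h import *
np.set_printoptions(precision=4,suppress=True)
for n in ("scene","top"):
    p=optics.snapshot(n); save(p,n+"0.png")
    print(n,p["vfov"],np.array(p["R"]).tolist(),p["t"], 'campos',-np.array(p["R"]).T@p["t"])
    for l in ["stand","peg_right","peg_left","module","tab","foot","blank","rack","slot","board_near","board_far","spray","psu","drive","heatsink"]:
        print(l,[(np.round(d["location"],4).tolist(),round(d["score"],2)) for d in tip_of(l,p)[:3]])
s=sense();print(s["ee_pos"],s["ee_rot"],s["force"],s["time_s"],robot.tip_extent)
E
```

```text
scene 50.54134430364216 [[0.21022679519431367, 0.9776438215276332, -0.004153650343199384], [0.8207965503425763, -0.1788042232962132, -0.5425145829165928], [-0.5311287203005076, 0.11064180023970768, -0.8400361150043858]] [-0.1264 -0.3666  1.5248] campos [ 1.1373 -0.1107  1.0814]
stand [([0.657, 0.0883, 0.0003], 0.78)]
peg_right [([0.6599, 0.0188, 0.1794], 0.78), ([0.6111, -0.4347, 0.0036], 0.68)]
peg_left [([0.6545, 0.1475, 0.1812], 0.98), ([0.6039, 0.015, 0.2139], 0.66)]
module [([0.6703, -0.115, 0.0899], 0.97), ([0.4988, 0.214, 0.0955], 0.89), ([0.607, 0.015, 0.1792], 0.75)]
tab [([0.4949, 0.2111, 0.1361], 0.97), ([0.6716, -0.1148, 0.1345], 0.92), ([0.5477, -0.2036, 0.0011], 0.6)]
foot [([0.6069, 0.0233, 0.0854], 0.96), ([0.6688, -0.1183, 0.0005], 0.94), ([0.4942, 0.2134, -0.0032], 0.76)]
blank [([0.5998, 0.1479, 0.1783], 0.78)]
rack [([0.5036, -0.1897, 0.0001], 0.82)]
slot [([0.5078, -0.1928, 0.0093], 0.55)]
board_near [([0.5094, -0.1925, 0.0069], 0.68), ([0.4597, -0.1762, 0.0042], 0.53), ([0.6092, 0.0146, 0.1767], 0.53)]
board_far [([0.5466, -0.2032, 0.0034], 0.78), ([0.4616, -0.1
[... 827 characters left out ...]
02, 0.0199, 0.0828], 0.68), ([0.4971, 0.2158, -0.0057], 0.45), ([0.7348, -0.2863, 0.0002], 0.41)]
blank [([0.3915, 0.0888, 0.0051], 0.57), ([0.5965, 0.1461, 0.1753], 0.47)]
rack []
slot [([0.5082, -0.1883, 0.0092], 0.65), ([0.658, 0.013, 0.175], 0.51)]
board_near [([0.4595, -0.1727, 0.0108], 0.57)]
board_far [([0.5536, -0.2087, 0.0056], 0.51)]
spray [([0.5517, -0.2073, 0.0094], 0.74), ([0.7349, -0.2853, 0.0032], 0.73)]
psu [([0.4925, 0.4498, -0.0007], 0.59), ([0.607, 0.0192, 0.2163], 0.59)]
drive [([0.6132, -0.4399, -0.003], 0.84), ([0.5075, -0.1961, -0.0061], 0.7)]
heatsink [([0.3879, 0.0877, 0.0019], 0.8)]
[0.2337 0.6066 0.2534] [-0.5745 -3.0886 -0.0001] [ 0.4919 -0.1349 -0.2275] 1.6 0.022
```

View pics/scene0.png

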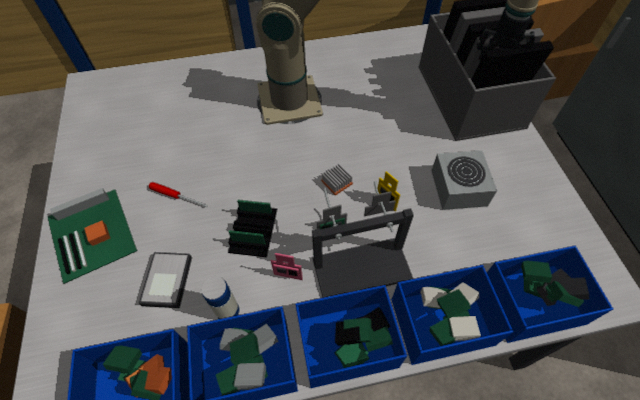

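View pics/top0.png

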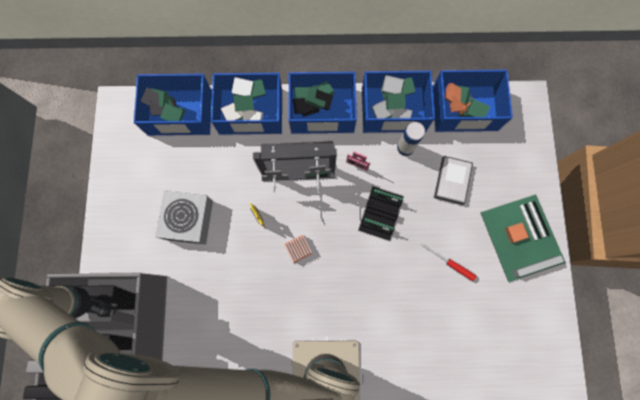

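The scene view shows the grey module on the right-hand peg (about 330,215), with red and yellow look-alikes beside it. The rack is at about (253,230). In the top view the rack is at about (381,213) and the stand at about (295,163). I'll zoom in on the peg and the rack.

```bash
python3 - <<'E'
from h import *
a=optics.snapshot("scene");b=optics.snapshot("top")
def crop(p,x,y,w,h,s):
    im=cv2.cvtColor(p["pixels"],cv2.COLOR_RGB2BGR)[y:y+h,x:x+w]; return cv2.resize(im,(w*s,h*s),interpolation=cv2.INTER_CUBIC)
A=crop(a,295,175,80,55,5);B=crop(b,285,140,80,55,5);C=crop(a,220,195,80,64,5);D=crop(b,345,180,80,64,5)
cv2.imwrite("pics/z.png",np.vstack([np.hstack([A,B]),np.hstack([C,D])]))
for n,p in (("s",a),("t",b)):
    print(n,[proj(p,X).round(1).tolist() for X in ([.6597,.018,.18],[.607,.0157,.183],[.607,.0157,.216],[.5,.0157,.18],[.508,-.19,.03])])
E
```

```text
s [[336.2, 232.4], [330.5, 213.7], [330.6, 206.6], [321.6, 180.2], [252.1, 225.7]]
t [[316.3, 153.3], [317.2, 169.8], [317.2, 166.8], [317.7, 205.3], [380.7, 210.9]]
```

View pics/z.png

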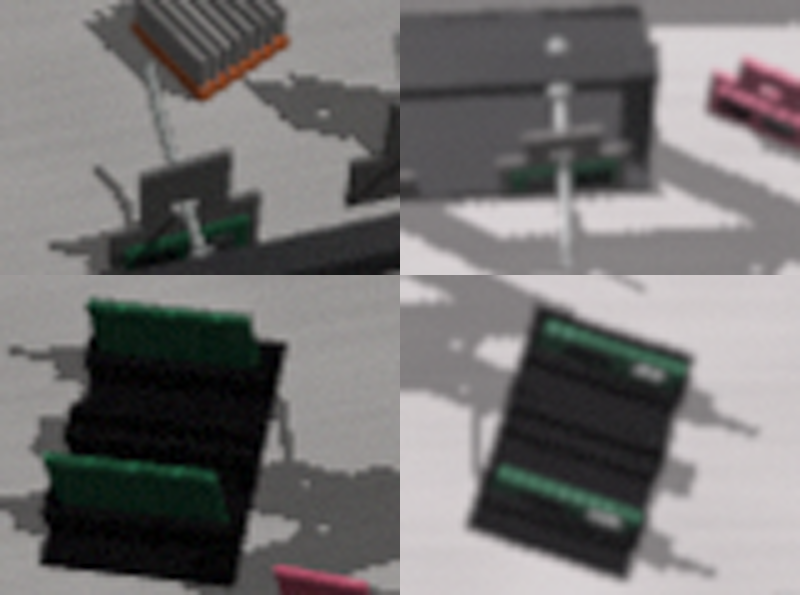

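The crops show the module's tab, the upturned peg tip and the rack's outline. The peg tip sits at about (325,188) in the scene view and (319,192) in the top view. Next I'll fit the peg tip and the rack pose.

```bash
python3 - <<'E'
from h import *
from scipy.optimize import least_squares
a=optics.snapshot("scene");b=optics.snapshot("top")
sc=lambda X,Y:np.array([X/5+295-.4,Y/5+175-.4]); tp=lambda X,Y:np.array([(X-400)/5+285-.4,Y/5+140-.4])
r=least_squares(lambda X:np.r_[proj(a,X)-sc(152,66),proj(b,X)-tp(568,262)],[.54,.015,.19]);print("tip",r.x.round(4),r.fun.round(2))
rc=lambda X,Y:np.array([X/5+220-.4,(Y-275)/5+195-.4]); rt=lambda X,Y:np.array([(X-400)/5+345-.4,(Y-275)/5+180-.4])
S=[(a,rc(285,343)),(a,rc(235,585)),(a,rc(42,563)),(b,rt(540,308)),(b,rt(692,357)),(b,rt(630,578)),(b,rt(470,526))]
def res(q):
    c,s=np.cos(q[2]),np.sin(q[2]);out=[]
    C=[[q[0]+c*u-s*v,q[1]+s*u+c*v,z] for u in(-.08,.08) for v in(-.055,.055) for z in(0,.03)]
    for p,m in S:
        P=np.array([proj(p,X) for X in C]);h=cv2.convexHull(P.astype(np.float32))[:,0]
        out+=list(h[np.argmin(((h-m)**2).sum(1))]-m)
    return np.array(out)
r=least_squares(res,[.507,-.19,-.33],loss="soft_l1",diff_step=1e-4);print("rack",r.x.round(4),res(r.x).round(1))
for l in ("peg_right","tab","module","slot","board_near","board_far","foot"):
    print(l,[(n,np.round(d["location"],4).tolist(),round(d["score"],2)) for n,p in(("s",a),("t",b)) for d in tip_of(l,p)[:3] ])
E
```

```text
tip [0.5365 0.0155 0.1963] [-0.56  0.04 -0.64 -0.09]
rack [ 0.5043 -0.1916 -0.3356] [-0.1  0.4 -0.5  0.  -0.2  0.1 -1.3  0.2  1.3 -1.5 -0.2  0.3 -1.5  1.2]
peg_right [('s', [0.6593, 0.0214, 0.1816], 0.69), ('s', [0.3903, 0.0871, 0.0016], 0.55), ('s', [0.6569, 0.1498, 0.185], 0.36), ('t', [0.6596, 0.0166, 0.1752], 0.97), ('t', [0.4903, 0.4501, 0.002], 0.41), ('t', [0.5087, -0.1941, -0.0034], 0.36)]
tab [('s', [0.61, 0.0172, 0.2143], 0.89), ('s', [0.6679, -0.116, 0.1344], 0.83), ('s', [0.4938, 0.21, 0.1365], 0.72), ('t', [0.669, -0.113, 0.1337], 0.7), ('t', [0.6066, 0.0223, 0.2154], 0.59), ('t', [0.492, 0.2098, 0.1322], 0.45)]
module [('s', [0.6061, 0.0183, 0.1811], 0.83), ('s', [0.6673, -0.1168, 0.0893], 0.64), ('t', [0.669, -0.1123, 0.0985], 0.77), ('t', [0.6102, 0.0202, 0.1738], 0.66), ('t', [0.4948, 0.2116, 0.0927], 0.53)]
slot [('s', [0.5093, -0.1931, 0.004], 0.77), ('s', [0.6582, 0.0857, -0.0019], 0.55), ('t', [0.5078, -0.1912, 0.0095], 0.84), ('t', [0.459, -0.1726, 0.0075], 0.25)]
board_near [('t', [0.4598, -0.1694, 0.0099], 0.46)]
board_far [('s', [0.5464, -0.2055, 0.0041], 0.8), ('t', [0.5555, -0.207, 0.0078], 0.64), ('t', [0.6595, 0.0172, 0.1767], 0.54), ('t', [0.61, 0.0193, 0.0839], 0.21)]
foot [('s', [0.6694, -0.1152, 0.0021], 0.87), ('s', [0.6091, 0.0207, 0.0859], 0.85), ('s', [0.497, 0.2112, -0.0018], 0.67), ('t', [0.6096, 0.0184, 0.0858], 0.59), ('t', [0.6676, -0.1166, -0.0024], 0.56), ('t', [0.4982, 0.2151, -0.0076], 0.54)]
```

Emit:
{"api": "play_rows", "payload": {
  "increments": [
    [[0.5, 23, -37, 3, -0.072], [0.5, 23, -37, 3, -0.072], [0.5, 23, -37, 3, -0.072], [0.5, 23, -37, 3, -0.072], [0.5, 23, -37, 3, -0.072], [0.5, 23, -37, 3, -0.072], [0.5, 23, -37, 3, -0.072], [0.5, 23, -37, 3, -0.072]]
  ]
}}

```text
time_s: 3.3
ee_pos: [0.4185, 0.3091, 0.2777]
ee_rot: [1.432, 2.796, 0.001]
force: [0.7, 0.1, 0.2]
grip_width: 0.0428
finger_force: 0.0
```

```bash
python3 - <<'E'
from h import *
a=optics.snapshot("scene")
def ray(p,u,v,z):
    f=200/np.tan(np.radians(p["vfov"]/2));R=np.array(p["R"]);c=-R.T@p["t"];d=R.T@np.array([(u-p["cx"])/f,(v-p["cy"])/f,1]);return c+d*(z-c[2])/d[2]
L=ray(a,140/5+294.6,182/5+174.6,.2157);Rr=ray(a,230/5+294.6,151/5+174.6,.2157)
d=Rr-L;print(L,Rr,np.linalg.norm(d),"yaw",np.arctan2(-d[0],d[1]))
s=sense();print(s["ee_pos"],s["ee_rot"],s["grip_width"])
E
```

```text
[ 0.61482047 -0.00582832  0.2157    ] [0.60685566 0.04042559 0.2157    ] 0.046934665642996386 yaw 0.1705251878952959
[0.42354187 0.300896   0.27850373] [ 1.44746002  2.78126955 -0.00299301] 0.042724503046163646
```

Emit:
{"api": "play_rows", "payload": {
  "increments": [
    [[0.5, 24, -36, 0, -0.062], [0.5, 24, -36, 0, -0.062], [0.5, 24, -36, 0, -0.062], [0.5, 24, -36, 0, -0.062], [0.5, 24, -36, 0, -0.062], [0.5, 24, -36, 0, -0.062], [0.5, 24, -36, 0, -0.062], [0.5, 18, -26, 0, -0.062]]
  ]
}}

```text
time_s: 4.15
ee_pos: [0.605, 0.0295, 0.2775]
ee_rot: [2.076, 2.356, -0.0]
force: [0.8, 0.2, 0.5]
grip_width: 0.0427
finger_force: 0.0
```

Emit:
{"api": "play_rows", "payload": {
  "increments": [
    [[0.5, 0, 0, 0, 0], [0.5, 0, 0, 0, 0]]
  ]
}}

```text
time_s: 4.35
ee_pos: [0.6036, 0.0323, 0.277]
ee_rot: [-2.072, -2.361, 0.0]
force: [-0.4, 0.3, -0.6]
grip_width: 0.0425
finger_force: 0.0
```

```bash
cat >> h.py <<'E'
def st():
    s=sense();v=np.array(s["ee_rot"]);ph=np.arctan2(v[1],v[0]);y=(2*ph-np.pi/2+np.pi/2)%np.pi-np.pi/2
    print("t",round(s["time_s"],2),"ee",np.round(s["ee_pos"],4),"yaw",round(y,3),"F",np.round(s["force"],2),"M",np.round(s["wrist_torque"],2),"w",round(s["grip_width"],4),"ff",s["finger_force"])
def duo(n,ca,cb,s=5):
    a=optics.snapshot("scene");b=optics.snapshot("top")
    o=[]
    for p,(x,y,w,h) in((a,ca),(b,cb)):
        o.append(cv2.resize(cv2.cvtColor(p["pixels"],cv2.COLOR_RGB2BGR)[y:y+h,x:x+w],(w*s,h*s),interpolation=cv2.INTER_CUBIC))
    cv2.imwrite("pics/"+n,np.hstack(o));return a,b
E
python3 - <<'E'
from h import *
a,b=duo("above.png",(295,160,80,80),(280,110,80,80))
for p in(a,b):
  for l in("tab","module"): print(l,[(np.round(d["location"],4).tolist(),round(d["score"],2)) for d in tip_of(l,p)[:3]])
st()
E
```

```text
tab [([0.4959, 0.2147, 0.1366], 0.85), ([0.6685, -0.1157, 0.134], 0.68), ([0.5099, -0.1949, 0.0076], 0.34)]
module [([0.6062, 0.0153, 0.178], 0.94), ([0.6712, -0.1122, 0.0893], 0.89), ([0.4984, 0.2114, 0.0943], 0.56)]
tab [([0.6077, 0.022, 0.2134], 0.66), ([0.67, -0.1119, 0.1352], 0.59), ([0.492, 0.2141, 0.1282], 0.41)]
module [([0.6677, -0.1125, 0.0955], 0.52), ([0.4968, 0.2157, 0.0942], 0.42)]
t 4.65 ee [0.6033 0.0339 0.2774] yaw 0.133 F [-0.83 -0.65 -0.81] M [-0.03  0.04 -0.03] w 0.043 ff 0.0
```

View pics/above.png

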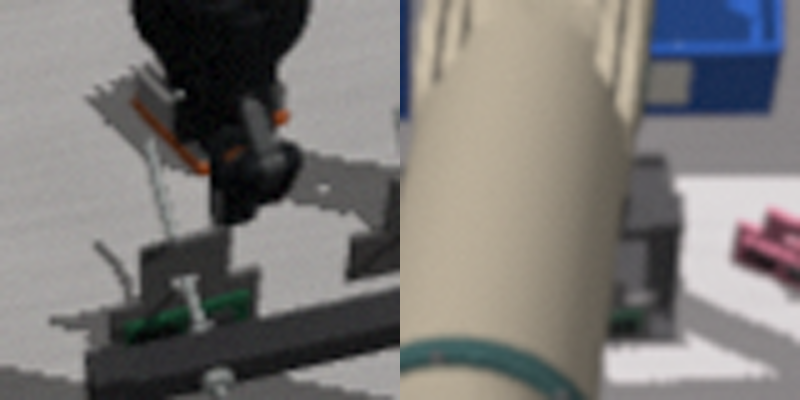

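The picture shows the gripper above and slightly to +y of the tab, whose top edge runs from about (324,210) to (341,206) in the full scene image.

Emit:
{"api": "play_rows", "payload": {
  "increments": [
    [[0.5, 6, -16, 0, 0], [0.5, 0, 0, -20, 0], [0.5, 0, 0, -20, -0.01], [0.5, 0, 0, -14, 0], [0.5, 0, 0, 0, 0], [0.5, 0, 0, 0, 0]]
  ]
}}

```text
time_s: 5.25
ee_pos: [0.61, 0.0161, 0.2235]
ee_rot: [2.083, 2.351, -0.0]
force: [0.5, -0.4, -0.1]
grip_width: 0.0428
finger_force: 0.0
```

```bash
python3 - <<'E'
from h import *
st()
a,b=duo("low.png",(295,165,80,80),(280,110,80,80))
E
```

```text
t 5.25 ee [0.61   0.0161 0.2235] yaw 0.121 F [ 0.52 -0.43 -0.14] M [-0.02 -0.01  0.01] w 0.0428 ff 0.0
```

View pics/low.png

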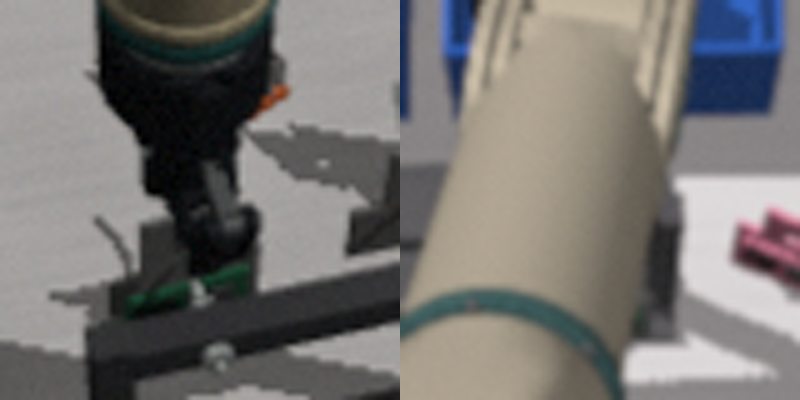

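The gripper now straddles the tab. I'll close it slowly.

Emit:
{"api": "play_rows", "payload": {
  "increments": [
    [[0.7, 0, 0, 0, 0], [0.8, 0, 0, 0, 0], [0.85, 0, 0, 0, 0], [0.9, 0, 0, 0, 0], [1, 0, 0, 0, 0], [1, 0, 0, 0, 0], [1, 0, 0, 0, 0]]
  ]
}}

```text
time_s: 6.05
ee_pos: [0.6096, 0.0165, 0.2235]
ee_rot: [-2.083, -2.352, -0.0]
force: [-0.3, 0.3, 2.8]
grip_width: 0.0021
finger_force: 61.0
```

```bash
python3 - <<'E'
from h import *
st()
E
```

```text
t 6.05 ee [0.6096 0.0165 0.2235] yaw 0.121 F [-0.29  0.32  2.76] M [-0.02  0.16  0.07] w 0.0021 ff 60.98191022872925
```

Emit:
{"api": "play_rows", "payload": {
  "increments": [
    [[1, 0, 0, 2, 0], [1, 0, 0, 2, 0], [1, 0, 0, 0, 0], [1, 0, 0, 0, 0]]
  ]
}}

```text
time_s: 6.45
ee_pos: [0.6097, 0.0166, 0.2272]
ee_rot: [-2.083, -2.352, 0.0]
force: [0.1, 0.3, -0.7]
grip_width: 0.0023
finger_force: 60.7
```

```bash
python3 - <<'E'
from h import *
st()
a,b=duo("grip.png",(295,165,80,80),(280,110,80,80))
E
```

```text
t 6.45 ee [0.6097 0.0166 0.2272] yaw 0.121 F [ 0.1   0.28 -0.73] M [-0.04 -0.02 -0.02] w 0.0023 ff 60.655531883239746
```

View pics/grip.png

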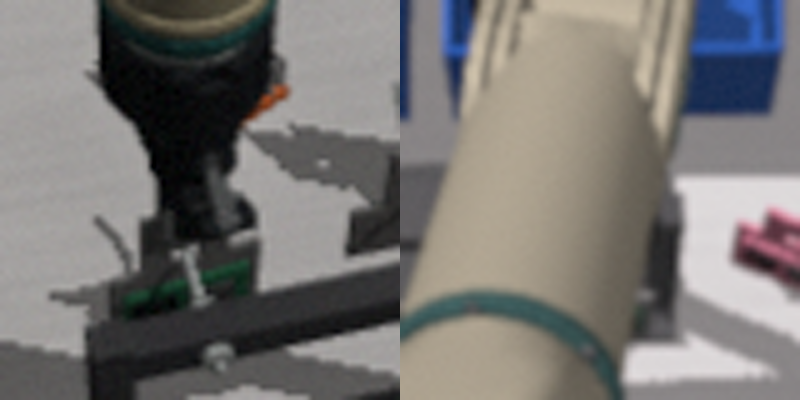

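The fingers hold the tab and the module has risen about 4 mm. The peg shows at about (333,220) in the full image. I'll slide the module along the level part of the peg.

Emit:
{"api": "play_rows", "payload": {
  "increments": [
    [[1, -5, 0, 0, 0], [1, -6, -0.5, 0, 0], [1, -6, 0, 0, 0], [1, -6, -0.5, 0, 0], [1, -3, 0, 0, 0], [1, 0, 0, 0, 0]]
  ]
}}

```text
time_s: 7.15
ee_pos: [0.5832, 0.0156, 0.2275]
ee_rot: [-2.083, -2.351, -0.0]
force: [-0.5, 0.1, -1.1]
grip_width: 0.0022
finger_force: 60.7
```

Emit:
{"api": "play_rows", "payload": {
  "increments": [
    [[1, -5, 0, 0, 0], [1, -5, -0.5, 0, 0], [1, -5, 0, 0, 0], [1, 0, 0, 0, 0]]
  ]
}}

```text
time_s: 7.55
ee_pos: [0.5678, 0.015, 0.2273]
ee_rot: [-2.083, -2.351, 0.001]
force: [-0.3, 0.5, -1.0]
grip_width: 0.0022
finger_force: 60.7
```

```bash
python3 - <<'E'
from h import *
st()
a,b=duo("slide.png",(295,160,80,80),(280,140,80,80))
for p in(a,b):
  for l in("tab","module","foot"): print(l,[(np.round(d["location"],4).tolist(),round(d["score"],2)) for d in tip_of(l,p)[:3]])
E
```

```text
t 7.55 ee [0.5678 0.015  0.2273] yaw 0.121 F [-0.3   0.46 -1.  ] M [-0.05 -0.    0.03] w 0.0022 ff 60.652445554733276
tab [([0.6701, -0.1161, 0.1369], 0.93), ([0.4934, 0.2128, 0.1356], 0.91), ([0.5654, 0.016, 0.2197], 0.78)]
module [([0.5655, 0.0142, 0.1851], 0.77), ([0.669, -0.1182, 0.0907], 0.76), ([0.4965, 0.2114, 0.0958], 0.75)]
foot [([0.6692, -0.1182, -0.0023], 0.91), ([0.5649, 0.0224, 0.0889], 0.76), ([0.4954, 0.2106, -0.0029], 0.72)]
tab [([0.6709, -0.115, 0.1323], 0.78), ([0.4948, 0.2107, 0.1294], 0.59)]
module [([0.6682, -0.1154, 0.0986], 0.64), ([0.4954, 0.213, 0.0947], 0.59)]
foot [([0.6714, -0.1167, -0.0029], 0.61), ([0.347, -0.3999, 0.0013], 0.41)]
```

View pics/slide.png

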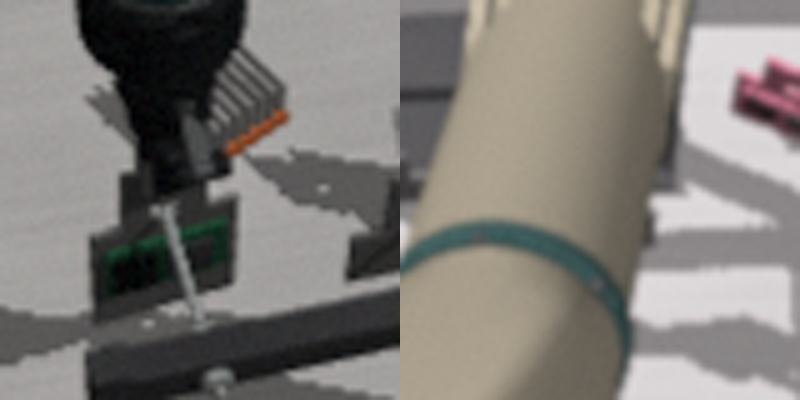

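The module slid out freely. The gripper is at about (333,190) in the scene image, with the peg running from about (335,225) up to the hole at (328,202). Next I'll go on to the bend and climb in small steps, checking the force.

Emit:
{"api": "play_rows", "payload": {
  "increments": [
    [[1, -3, 0, 0, 0], [1, -3, 0, 0, 0], [1, -3, -0.5, 0, 0], [1, 0, 0, 0, 0]]
  ]
}}

```text
time_s: 8.35
ee_pos: [0.5591, 0.0145, 0.2273]
ee_rot: [-2.083, -2.351, 0.001]
force: [-0.3, 0.0, 0.1]
grip_width: 0.0021
finger_force: 60.7
```

Emit:
{"api": "play_rows", "payload": {
  "increments": [
    [[1, -1.5, 0, 1, 0], [1, -1.5, 0, 1, 0], [1, 0, 0, 0, 0]]
  ]
}}

```text
time_s: 8.65
ee_pos: [0.5566, 0.0145, 0.2295]
ee_rot: [2.083, 2.352, 0.0]
force: [-0.5, 0.3, -1.4]
grip_width: 0.0018
finger_force: 60.7
```

Emit:
{"api": "play_rows", "payload": {
  "increments": [
    [[1, -1, 0, 1, 0], [1, -1, 0, 1, 0], [1, 0, 0, 0, 0]]
  ]
}}

```text
time_s: 8.95
ee_pos: [0.5547, 0.0145, 0.2315]
ee_rot: [2.083, 2.352, 0.0]
force: [0.6, 0.3, -1.0]
grip_width: 0.0021
finger_force: 60.7
```

```bash
python3 - <<'E'
from h import *
st()
E
```

```text
t 8.95 ee [0.5547 0.0145 0.2315] yaw 0.121 F [ 0.63  0.3  -0.95] M [-0.08  0.01  0.02] w 0.0021 ff 60.65506339073181
```

Emit:
{"api": "play_rows", "payload": {
  "increments": [
    [[1, -1.5, 0, 0, 0], [1, -1.5, 0, 0.5, 0], [1, 0, 0, 0, 0]]
  ]
}}

```text
time_s: 9.25
ee_pos: [0.5514, 0.0145, 0.2318]
ee_rot: [-2.083, -2.351, 0.0]
force: [-0.0, -0.2, -1.1]
grip_width: 0.0023
finger_force: 60.7
```

Emit:
{"api": "play_rows", "payload": {
  "increments": [
    [[1, -1, 0, 1, 0], [1, -1, 0, 1, 0], [1, 0, 0, 0, 0]]
  ]
}}

```text
time_s: 9.55
ee_pos: [0.5487, 0.0146, 0.2332]
ee_rot: [-2.082, -2.35, 0.003]
force: [-1.1, 0.2, -3.1]
grip_width: 0.0023
finger_force: 60.3
```

Emit:
{"api": "play_rows", "payload": {
  "increments": [
    [[1, -1, 0, 1, 0], [1, -1, 0, 0.8, 0], [1, 0, 0, 0, 0]]
  ]
}}

```text
time_s: 9.85
ee_pos: [0.5466, 0.0144, 0.2356]
ee_rot: [-2.082, -2.35, 0.002]
force: [-2.3, -0.6, -3.3]
grip_width: 0.0021
finger_force: 60.3
```

```bash
python3 - <<'E'
from h import *
st()
E
```

```text
t 9.85 ee [0.5466 0.0144 0.2356] yaw 0.121 F [-2.32 -0.63 -3.25] M [ 0.01  0.8  -0.05] w 0.0021 ff 60.349833369255066
```

The force says the lower edge is touching the peg's underside, so I'm slightly high. I'll move outward to relieve it.

Emit:
{"api": "play_rows", "payload": {
  "increments": [
    [[1, -1, 0, 0, 0], [1, -1, 0, 0, 0], [1, 0, 0, 0, 0]]
  ]
}}

```text
time_s: 10.15
ee_pos: [0.5457, 0.0145, 0.2358]
ee_rot: [2.083, 2.351, 0.001]
force: [-2.3, -1.1, -3.4]
grip_width: 0.0018
finger_force: 60.4
```

Emit:
{"api": "play_rows", "payload": {
  "increments": [
    [[1, -1, 0, 1, 0], [1, -1, 0, 0.6, 0], [1, 0, 0, 0, 0]]
  ]
}}

```text
time_s: 10.45
ee_pos: [0.5436, 0.0145, 0.2375]
ee_rot: [-2.083, -2.352, -0.0]
force: [-3.0, 1.0, -2.4]
grip_width: 0.0023
finger_force: 60.5
```

```bash
python3 - <<'E'
from h import *
st()
E
```

```text
t 10.45 ee [0.5436 0.0145 0.2375] yaw 0.121 F [-3.    0.98 -2.42] M [-0.08  0.43 -0.04] w 0.0023 ff 60.474295020103455
```

Emit:
{"api": "play_rows", "payload": {
  "increments": [
    [[1, -1, 0, -0.3, 0], [1, -1, 0, 0, 0], [1, 0, 0, 0, 0]]
  ]
}}

```text
time_s: 10.75
ee_pos: [0.5423, 0.0146, 0.2374]
ee_rot: [2.082, 2.351, 0.002]
force: [-0.0, -0.3, -2.0]
grip_width: 0.0021
finger_force: 60.6
```

```bash
python3 - <<'E'
from h import *
st()
a,b=duo("bend.png",(295,155,80,80),(280,150,80,80))
for l in("tab","module","foot"): print(l,[(np.round(d["location"],4).tolist(),round(d["score"],2)) for d in tip_of(l,a)[:3]])
E
```

```text
t 10.75 ee [0.5423 0.0146 0.2374] yaw 0.121 F [-0.01 -0.35 -1.98] M [0.01 0.02 0.  ] w 0.0021 ff 60.64373016357422
tab [([0.4952, 0.2134, 0.1315], 0.69), ([0.5442, 0.0136, 0.2278], 0.66), ([0.6689, -0.1165, 0.1375], 0.61)]
module [([0.6697, -0.1147, 0.0905], 0.97), ([0.4986, 0.212, 0.0921], 0.86), ([0.5402, 0.0129, 0.1942], 0.57)]
foot [([0.6705, -0.1155, -0.0001], 0.97), ([0.4981, 0.2123, -0.0001], 0.84)]
```

View pics/bend.png

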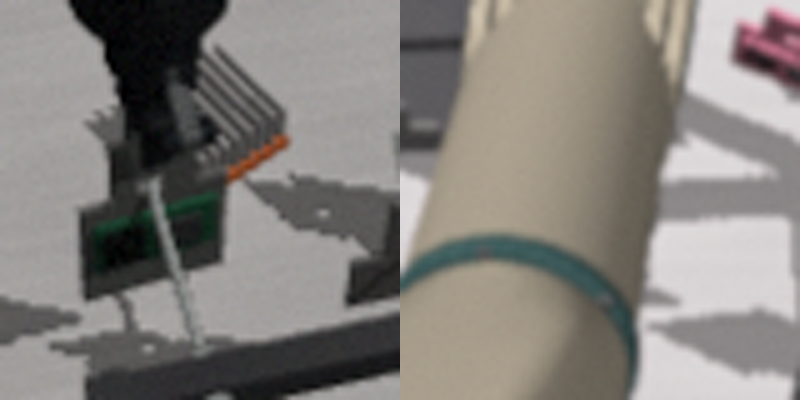

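The peg still passes through the hole at about (325,192), and the module hangs upright. The contact has gone, so I'll carry on along the slope.

Emit:
{"api": "play_rows", "payload": {
  "increments": [
    [[1, -1, 0, 0.7, 0], [1, -1, 0, 0.8, 0], [1, 0, 0, 0, 0]]
  ]
}}

```text
time_s: 11.3
ee_pos: [0.5396, 0.0145, 0.2385]
ee_rot: [2.083, 2.352, 0.0]
force: [0.2, 0.8, -1.2]
grip_width: 0.0023
finger_force: 60.7
```

Emit:
{"api": "play_rows", "payload": {
  "increments": [
    [[1, -1, 0, 0.9, 0], [1, -1, 0, 0.9, 0], [1, 0, 0, 0, 0]]
  ]
}}

```text
time_s: 11.6
ee_pos: [0.5376, 0.0146, 0.2404]
ee_rot: [2.083, 2.352, 0.0]
force: [0.1, -0.3, -0.4]
grip_width: 0.0021
finger_force: 60.7
```

Emit:
{"api": "play_rows", "payload": {
  "increments": [
    [[1, -1, 0, 0.9, 0], [1, -1, 0, 0.9, 0], [1, 0, 0, 0, 0]]
  ]
}}

```text
time_s: 11.9
ee_pos: [0.5356, 0.0146, 0.2421]
ee_rot: [2.083, 2.352, 0.0]
force: [0.7, 0.5, -0.6]
grip_width: 0.0024
finger_force: 60.7
```

```bash
python3 - <<'E'
from h import *
st()
E
```

```text
t 11.9 ee [0.5356 0.0146 0.2421] yaw 0.121 F [ 0.65  0.53 -0.65] M [ 0.01  0.05 -0.03] w 0.0024 ff 60.65041422843933
```

Emit:
{"api": "play_rows", "payload": {
  "increments": [
    [[1, -1, 0, 0.8, 0], [1, -1, 0, 0.8, 0], [1, 0, 0, 0, 0]]
  ]
}}

```text
time_s: 12.2
ee_pos: [0.5336, 0.0145, 0.2437]
ee_rot: [-2.083, -2.352, -0.0]
force: [-0.3, 0.1, -0.2]
grip_width: 0.002
finger_force: 60.7
```

Emit:
{"api": "play_rows", "payload": {
  "increments": [
    [[1, -1.5, 0, 1, 0], [1, -1.5, 0, 1, 0], [1, 0, 0, 0, 0]]
  ]
}}

```text
time_s: 12.5
ee_pos: [0.5305, 0.0146, 0.2458]
ee_rot: [-2.083, -2.352, -0.0]
force: [-0.1, 1.0, -0.9]
grip_width: 0.0022
finger_force: 60.7
```

Emit:
{"api": "play_rows", "payload": {
  "increments": [
    [[1, -1.5, 0, 1, 0], [1, -1.5, 0, 1, 0], [1, 0, 0, 0, 0]]
  ]
}}

```text
time_s: 12.8
ee_pos: [0.5275, 0.0145, 0.2478]
ee_rot: [-2.083, -2.352, -0.0]
force: [0.9, 0.5, -0.8]
grip_width: 0.0024
finger_force: 60.7
```

Emit:
{"api": "play_rows", "payload": {
  "increments": [
    [[1, -1.5, 0, 0.5, 0], [1, -1.5, 0, 0.5, 0], [1, 0, 0, 0, 0]]
  ]
}}

```text
time_s: 13.1
ee_pos: [0.5245, 0.0145, 0.2487]
ee_rot: [-2.083, -2.352, 0.0]
force: [0.4, 0.9, -2.2]
grip_width: 0.0019
finger_force: 60.7
```

```bash
python3 - <<'E'
from h import *
st()
E
```

```text
t 13.1 ee [0.5245 0.0145 0.2487] yaw 0.121 F [ 0.39  0.87 -2.17] M [-0.04 -0.02 -0.  ] w 0.0019 ff 60.65108299255371
```

Emit:
{"api": "play_rows", "payload": {
  "increments": [
    [[1, -2, 0, 0.5, 0], [1, -2, 0, 0.5, 0], [1, -2, 0, 0.5, 0], [1, 0, 0, 0, 0]]
  ]
}}

```text
time_s: 13.5
ee_pos: [0.5184, 0.0145, 0.2502]
ee_rot: [-2.083, -2.351, 0.0]
force: [-0.5, 0.4, -1.7]
grip_width: 0.0023
finger_force: 60.7
```

Emit:
{"api": "play_rows", "payload": {
  "increments": [
    [[1, -3, 0, 0.5, 0], [1, -3, 0, 0.5, 0], [1, -3, 0, 0.5, 0], [1, 0, 0, 0, 0]]
  ]
}}

```text
time_s: 13.9
ee_pos: [0.5092, 0.0145, 0.2517]
ee_rot: [-2.083, -2.351, 0.0]
force: [0.5, 0.5, -0.6]
grip_width: 0.0023
finger_force: 60.7
```

```bash
python3 - <<'E'
from h import *
st()
a,b=duo("off.png",(295,150,80,80),(280,150,80,80))
for p in(a,b):
  for l in("tab","module","foot"): print(l,[(np.round(d["location"],4).tolist(),round(d["score"],2)) for d in tip_of(l,p)[:3]])
E
```

```text
t 13.9 ee [0.5092 0.0145 0.2517] yaw 0.121 F [ 0.48  0.47 -0.58] M [-0.01 -0.03  0.04] w 0.0023 ff 60.658650398254395
tab [([0.5086, 0.0128, 0.2458], 0.89), ([0.6707, -0.1121, 0.1333], 0.6), ([0.4977, 0.2108, 0.1337], 0.55)]
module [([0.6695, -0.1144, 0.0903], 0.92), ([0.5068, 0.0111, 0.2038], 0.86), ([0.4986, 0.21, 0.0942], 0.66)]
foot [([0.6712, -0.1167, 0.0005], 0.97), ([0.5085, 0.02, 0.1106], 0.88), ([0.4947, 0.2137, -0.0023], 0.75)]
tab [([0.6709, -0.1146, 0.1345], 0.84), ([0.4932, 0.2126, 0.1321], 0.44)]
module [([0.6715, -0.1143, 0.0962], 0.68), ([0.4983, 0.208, 0.094], 0.66)]
foot [([0.6694, -0.1119, -0.0014], 0.61), ([0.4981, 0.2153, -0.0059], 0.54), ([0.5079, -0.1877, 0.0086], 0.52)]
```

View pics/off.png

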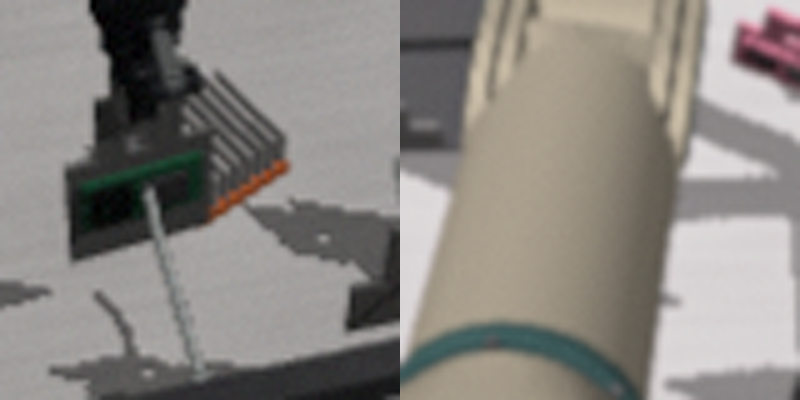

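The module is off: the peg's tip shows free at about (324,187), in front of the held plate. Before moving over, I'll average the rack estimates.

```bash
python3 - <<'E'
from h import *
from collections import defaultdict
D=defaultdict(list)
R={"rack":(.506,-.191),"slot":(.507,-.191),"board_near":(.459,-.174),"board_far":(.551,-.206)}
for i in range(4):
  for n in("scene","top"):
    p=optics.snapshot(n)
    for l,c in R.items():
      for d in tip_of(l,p)[:4]:
        q=np.array(d["location"])
        if np.hypot(*(q[:2]-c))<.012: D[l,n].append(q)
n=np.array([np.cos(.335),-np.sin(.335)])
for k,v in D.items(): m=np.mean(v,0);print(k,len(v),m.round(4),np.std(v,0).round(4),"along n",(m[:2]@n).round(4))
st()
E
```

```text
('rack', 'scene') 4 [ 0.5058 -0.1899  0.0006] [0.0009 0.0015 0.0019] along n 0.5401
('slot', 'scene') 4 [ 0.5098 -0.1938  0.0048] [0.0005 0.0018 0.0006] along n 0.5452
('board_near', 'scene') 4 [ 0.4572 -0.1753  0.0039] [0.0016 0.0016 0.0015] along n 0.4894
('board_far', 'scene') 4 [ 0.5487 -0.2052  0.0043] [0.0008 0.0018 0.0008] along n 0.5856
('rack', 'top') 4 [ 0.5065 -0.1924 -0.0063] [0.0011 0.0014 0.0002] along n 0.5416
('slot', 'top') 4 [ 0.5064 -0.1894  0.0071] [0.0018 0.001  0.0013] along n 0.5405
('board_near', 'top') 2 [ 0.4574 -0.1704  0.0078] [0.0007 0.0013 0.0024] along n 0.4879
('board_far', 'top') 4 [ 0.5534 -0.2098  0.0077] [0.0016 0.0014 0.0008] along n 0.5916
t 16.3 ee [0.5097 0.0146 0.2516] yaw 0.121 F [-0.07 -1.58 -0.7 ] M [0.03 0.03 0.04] w 0.002 ff 60.658414363861084
```

Emit:
{"api": "play_rows", "payload": {
  "increments": [
    [[1, -1, -10, 3, 0], [1, 0, -25, 3, -0.05], [1, 0, -35, 3, -0.06], [1, 0, -35, 2, -0.07], [1, 0, -35, 0, -0.07], [1, 0, -30, 0, -0.07], [1, 0, -25, 0, -0.07], [1, 0, -13, 0, -0.066]]
  ]
}}

```text
time_s: 17.1
ee_pos: [0.5078, -0.1974, 0.2631]
ee_rot: [2.565, 1.81, -0.001]
force: [0.1, 0.2, -1.2]
grip_width: 0.0022
finger_force: 60.7
```

Emit:
{"api": "play_rows", "payload": {
  "increments": [
    [[1, 0, 0, 0, 0], [1, 0, 0, 0, 0], [1, 0, 0, 0, 0]]
  ]
}}

```text
time_s: 17.4
ee_pos: [0.5087, -0.1922, 0.2625]
ee_rot: [-2.557, -1.823, -0.001]
force: [-0.2, -0.4, -1.0]
grip_width: 0.0019
finger_force: 60.7
```

```bash
python3 - <<'E'
from h import *
st()
D={}
for i in range(4):
  for n in("scene","top"):
    p=optics.snapshot(n)
    for l in("slot","foot","tab","module","rack","board_near","board_far"):
      for d in tip_of(l,p)[:5]:
        q=np.array(d["location"])
        if np.hypot(q[0]-.507,q[1]+.191)<.012 or (l[:2]=="bo" and np.hypot(q[0]-.507,q[1]+.191)<.06 and d["score"]>.4): D.setdefault((l,n),[]).append(q)
n=np.array([np.cos(.335),-np.sin(.335)])
for k,v in D.items(): m=np.median(v,0);print(k,len(v),m.round(4),"along n",(m[:2]@n).round(4))
E
```

```text
t 17.4 ee [ 0.5087 -0.1922  0.2625] yaw -0.332 F [-0.21 -0.42 -1.  ] M [ 0.02  0.01 -0.01] w 0.0019 ff 60.66344618797302
('slot', 'scene') 3 [ 0.5094 -0.1924  0.006 ] along n 0.5443
('foot', 'scene') 4 [ 0.5084 -0.1886  0.1216] along n 0.5421
('tab', 'scene') 5 [ 0.5083 -0.1927  0.2544] along n 0.5434
('module', 'scene') 4 [ 0.5076 -0.1938  0.2173] along n 0.5432
('rack', 'scene') 4 [ 5.057e-01 -1.887e-01  5.000e-04] along n 0.5396
('board_near', 'scene') 5 [ 0.4589 -0.1752  0.0038] along n 0.491
('board_far', 'scene') 5 [ 0.5476 -0.2047  0.0045] along n 0.5845
```

Emit:
{"api": "play_rows", "payload": {
  "increments": [
    [[1, -3, 1, 0, 0], [1, 0, 0, -15, 0], [1, 0, 0, -15, 0], [1, 0, 0, -15, 0], [1, 0, 0, -15, 0], [1, 0, 0, -12, 0], [1, 0, 0, -9, 0], [1, 0, 0, 0, 0]]
  ]
}}

```text
time_s: 21.4
ee_pos: [0.505, -0.1922, 0.1806]
ee_rot: [-2.559, -1.819, 0.002]
force: [-0.7, -0.0, -0.9]
grip_width: 0.002
finger_force: 60.6
```

```bash
python3 - <<'E'
from h import *
st()
a,b=duo("slot.png",(215,180,80,100),(340,165,80,100))
for p in(a,b):
  for l in("foot","slot"): print(l,[(np.round(d["location"],4).tolist(),round(d["score"],2)) for d in tip_of(l,p)[:4]])
s=sense()["ee_pos"]
print([proj(p,[.507,-.191,.03]).round(1) for p in(a,b)])
E
```

```text
t 21.4 ee [ 0.505  -0.1922  0.1806] yaw -0.335 F [-0.72 -0.   -0.92] M [-0.04 -0.01 -0.02] w 0.002 ff 60.64403057098389
foot [([0.508, -0.1856, 0.0404], 0.94), ([0.6693, -0.117, -0.0005], 0.91), ([0.4953, 0.2098, 0.0019], 0.67)]
slot [([0.5123, -0.1937, 0.0078], 0.67)]
foot [([0.6673, -0.1107, -0.0015], 0.85), ([0.4979, 0.2149, -0.0059], 0.58), ([0.5928, 0.1462, 0.1747], 0.53)]
slot []
[array([251.7, 225.4]), array([381.1, 211.2])]
```

View pics/slot.png

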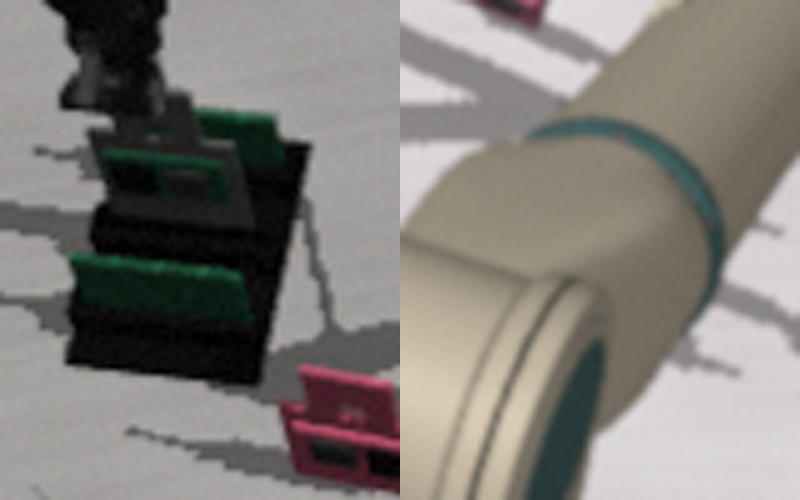

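The module hangs over the middle slot. Its foot edge runs from about (236,222) to (266,226), with the boards either side. I'll lower it gently and watch the force.

Emit:
{"api": "play_rows", "payload": {
  "increments": [
    [[1, 0, 0, -3, 0], [1, 0, 0, -3, 0], [1, 0, 0, -1, 0], [1, 0, 0, 0, 0]]
  ]
}}

```text
time_s: 22.1
ee_pos: [0.5055, -0.1924, 0.1743]
ee_rot: [-2.56, -1.82, 0.0]
force: [-0.4, -0.0, -0.5]
grip_width: 0.0017
finger_force: 60.7
```

Emit:
{"api": "play_rows", "payload": {
  "increments": [
    [[1, 0, 0, -1.5, 0], [1, 0, 0, -1.5, 0], [1, 0, 0, 0, 0]]
  ]
}}

```text
time_s: 22.4
ee_pos: [0.5056, -0.1924, 0.1714]
ee_rot: [-2.56, -1.82, 0.0]
force: [-0.7, 0.3, -1.5]
grip_width: 0.0025
finger_force: 60.7
```

```bash
python3 - <<'E'
from h import *
st()
E
```

```text
t 22.4 ee [ 0.5056 -0.1924  0.1714] yaw -0.335 F [-0.75  0.28 -1.51] M [ 0.03 -0.02  0.02] w 0.0025 ff 60.670695304870605
```

Emit:
{"api": "play_rows", "payload": {
  "increments": [
    [[1, 0, 0, -1.5, 0], [1, 0, 0, -1, 0], [1, 0, 0, 0, 0]]
  ]
}}

```text
time_s: 22.7
ee_pos: [0.5056, -0.1924, 0.1689]
ee_rot: [-2.56, -1.82, 0.0]
force: [0.7, -0.2, -1.7]
grip_width: 0.0022
finger_force: 60.7
```

Emit:
{"api": "play_rows", "payload": {
  "increments": [
    [[1, 0, 0, -1.5, 0], [1, 0, 0, -1, 0], [1, 0, 0, 0, 0]]
  ]
}}

```text
time_s: 23.0
ee_pos: [0.5056, -0.1924, 0.1665]
ee_rot: [-2.561, -1.82, 0.0]
force: [-0.6, -0.2, -1.4]
grip_width: 0.0021
finger_force: 60.7
```

```bash
python3 - <<'E'
from h import *
st()
E
```

```text
t 23.0 ee [ 0.5056 -0.1924  0.1665] yaw -0.335 F [-0.56 -0.17 -1.4 ] M [0.02 0.02 0.04] w 0.0021 ff 60.67070245742798
```

Emit:
{"api": "play_rows", "payload": {
  "increments": [
    [[1, 0, 0, -1.5, 0], [1, 0, 0, -1.5, 0], [1, 0, 0, -1, 0], [1, 0, 0, 0, 0]]
  ]
}}

```text
time_s: 23.4
ee_pos: [0.5056, -0.1924, 0.1624]
ee_rot: [-2.561, -1.82, 0.0]
force: [-0.4, 0.6, -1.2]
grip_width: 0.0022
finger_force: 60.7
```

Emit:
{"api": "play_rows", "payload": {
  "increments": [
    [[1, 0, 0, -1.5, 0], [1, 0, 0, -1.5, 0], [1, 0, 0, -1, 0], [1, 0, 0, 0, 0]]
  ]
}}

```text
time_s: 23.8
ee_pos: [0.5056, -0.1924, 0.1584]
ee_rot: [-2.561, -1.82, 0.0]
force: [-0.4, -0.2, -0.1]
grip_width: 0.0021
finger_force: 60.7
```

Emit:
{"api": "play_rows", "payload": {
  "increments": [
    [[1, 0, 0, -1.5, 0], [1, 0, 0, -1.5, 0], [1, 0, 0, 0, 0]]
  ]
}}

```text
time_s: 24.1
ee_pos: [0.5055, -0.1924, 0.1554]
ee_rot: [-2.56, -1.82, 0.0]
force: [0.6, 0.5, -1.1]
grip_width: 0.0021
finger_force: 60.7
```

```bash
python3 - <<'E'
from h import *
st()
E
```

```text
t 24.1 ee [ 0.5055 -0.1924  0.1554] yaw -0.335 F [ 0.57  0.46 -1.08] M [-0.03  0.04  0.  ] w 0.0021 ff 60.67079544067383
```

The module is well inside the slot with no contact force. About 6 mm is left to the floor.

Emit:
{"api": "play_rows", "payload": {
  "increments": [
    [[1, 0, 0, -1, 0], [1, 0, 0, -1, 0], [1, 0, 0, -1, 0], [1, 0, 0, 0, 0]]
  ]
}}

```text
time_s: 24.5
ee_pos: [0.5056, -0.1924, 0.1525]
ee_rot: [-2.561, -1.82, 0.0]
force: [0.2, 0.8, -1.8]
grip_width: 0.0023
finger_force: 60.7
```

Emit:
{"api": "play_rows", "payload": {
  "increments": [
    [[1, 0, 0, -1, 0], [1, 0, 0, -1, 0], [1, 0, 0, 0, 0]]
  ]
}}

```text
time_s: 24.8
ee_pos: [0.5056, -0.1924, 0.1505]
ee_rot: [-2.56, -1.82, 0.0]
force: [-0.5, -0.3, -0.6]
grip_width: 0.0021
finger_force: 60.7
```

```bash
python3 - <<'E'
from h import *
st()
E
```

```text
t 24.8 ee [ 0.5056 -0.1924  0.1505] yaw -0.335 F [-0.45 -0.32 -0.62] M [-0.02  0.02 -0.03] w 0.0021 ff 60.67083477973938
```

Emit:
{"api": "play_rows", "payload": {
  "increments": [
    [[1, 0, 0, -0.8, 0], [1, 0, 0, -0.7, 0], [1, 0, 0, 0, 0]]
  ]
}}

```text
time_s: 25.1
ee_pos: [0.5057, -0.1925, 0.1491]
ee_rot: [2.561, 1.82, 0.0]
force: [-0.0, -0.3, -0.4]
grip_width: 0.0023
finger_force: 60.7
```

Emit:
{"api": "play_rows", "payload": {
  "increments": [
    [[1, 0, 0, -0.8, 0], [1, 0, 0, 0, 0], [1, 0, 0, 0, 0]]
  ]
}}

```text
time_s: 25.4
ee_pos: [0.5062, -0.1927, 0.149]
ee_rot: [2.56, 1.819, 0.002]
force: [-0.4, 0.4, 5.7]
grip_width: 0.002
finger_force: 61.6
```

```bash
python3 - <<'E'
from h import *
st()
E
```

```text
t 25.4 ee [ 0.5062 -0.1927  0.149 ] yaw -0.335 F [-0.41  0.44  5.68] M [0.08 0.13 0.01] w 0.002 ff 61.55372500419617
```

The floor contact comes exactly where I predicted. I'll relax the press slightly, open, and withdraw straight up.

Emit:
{"api": "play_rows", "payload": {
  "increments": [
    [[1, 0, 0, 0.5, 0], [0.95, 0, 0, 0, 0], [0.9, 0, 0, 0, 0], [0.8, 0, 0, 0, 0], [0.7, 0, 0, 0, 0], [0.6, 0, 0, 0, 0], [0.5, 0, 0, 0, 0], [0.5, 0, 0, 0, 0]]
  ]
}}

```text
time_s: 26.2
ee_pos: [0.5057, -0.1924, 0.1488]
ee_rot: [-2.561, -1.82, -0.0]
force: [-0.4, -0.5, -0.6]
grip_width: 0.0429
finger_force: 0.0
```

Emit:
{"api": "play_rows", "payload": {
  "increments": [
    [[0.5, 0, 0, 4, 0], [0.5, 0, 0, 10, 0], [0.5, 0, 0, 20, 0], [0.5, 0, 0, 30, 0], [0.5, 0, 0, 30, 0], [0.5, -10, 0, 20, 0], [0.5, -30, 0, 0, 0], [0.5, -30, 0, 0, 0]]
  ]
}}

```text
time_s: 27.0
ee_pos: [0.4355, -0.1927, 0.2642]
ee_rot: [2.558, 1.82, 0.002]
force: [0.0, -0.8, 0.2]
grip_width: 0.0431
finger_force: 0.0
```

Emit:
{"api": "play_rows", "payload": {
  "increments": [
    [[0.5, 0, 0, 0, 0], [0.5, 0, 0, 0, 0], [0.5, 0, 0, 0, 0]]
  ]
}}

```text
time_s: 27.3
ee_pos: [0.4369, -0.1925, 0.2634]
ee_rot: [2.559, 1.82, 0.002]
force: [-0.2, -0.1, 0.6]
grip_width: 0.0428
finger_force: 0.0
```

```bash
python3 - <<'E'
from h import *
st()
def ray(p,u,v,z):
    f=200/np.tan(np.radians(p["vfov"]/2));R=np.array(p["R"]);c=-R.T@p["t"];d=R.T@np.array([(u-p["cx"])/f,(v-p["cy"])/f,1]);return c+d*(z-c[2])/d[2]
for n in("scene","top"):
  p=optics.snapshot(n)
  if n=="scene": save(p,"fin.png",(205,160,365,280),5)
  for l in("tab","module","foot","board_near","board_far","blank"): print(n,l,[(np.round(d["location"],4).tolist(),round(d["score"],2)) for d in tip_of(l,p)[:4]])
E
```

```text
t 27.3 ee [ 0.4369 -0.1925  0.2634] yaw -0.334 F [-0.19 -0.09  0.58] M [-0.03  0.01  0.05] w 0.0428 ff 0.0
scene tab [([0.672, -0.1152, 0.1332], 0.83), ([0.4931, 0.2145, 0.1367], 0.79), ([0.4888, 0.4483, 0.0014], 0.71), ([0.5062, -0.1933, 0.1405], 0.59)]
scene module [([0.5007, 0.2095, 0.093], 0.77), ([0.5062, -0.193, 0.1038], 0.63), ([0.6709, -0.1153, 0.0903], 0.59), ([0.3426, -0.3958, -0.0017], 0.32)]
scene foot [([0.5072, -0.1857, 0.0098], 0.98), ([0.6691, -0.1154, 0.0058], 0.92), ([0.4966, 0.2137, -0.0032], 0.63)]
scene board_near [([0.4609, -0.1775, 0.0058], 0.73), ([0.5468, -0.2028, 0.0051], 0.55), ([0.6558, 0.0869, 0.0], 0.19)]
scene board_far [([0.5494, -0.2054, 0.0062], 0.68)]
scene blank [([0.5941, 0.1485, 0.1767], 0.55)]
top tab [([0.506, -0.1882, 0.139], 0.56), ([0.6688, -0.1154, 0.1343], 0.56), ([0.4938, 0.2113, 0.1317], 0.49), ([0.5961, 0.148, 0.1753], 0.48)]
top module [([0.6695, -0.1127, 0.0991], 0.77), ([0.5077, -0.1897, 0.1002], 0.65), ([0.4952, 0.2165, 0.0947], 0.56), ([0.6542, 0.0843, -0.0063], 0.27)]
top foot [([0.5088, -0.1883, 0.0095], 0.58), ([0.6669, -0.1164, -0.0051], 0.54), ([0.495, 0.2162, -0.0056], 0.54), ([0.5513, -0.2091, 0.0091], 0.29)]
top board_near [([0.5089, -0.1894, 0.0081], 0.58), ([0.4608, -0.1708, 0.0089], 0.43)]
top board_far [([0.5524, -0.2077, 0.0091], 0.61)]
top blank [([0.5927, 0.1517, 0.1734], 0.73), ([0.7368, -0.2889, 0.0009], 0.27)]
```

The picture budget is used up, so I'll check the stance numerically by fitting the plate outline to the segmented regions.

```bash
python3 - <<'E'
from h import *
from scipy.optimize import minimize
from scipy.spatial.transform import Rotation as Ro
K=[]
for n in("scene","top"):
  p=optics.snapshot(n); c=proj(p,[.506,-.191,.1])
  best=[(r["score"],r["region"]) for r in regions_of("module",p) if np.hypot(*(np.argwhere(r["region"]).mean(0)[::-1]-c))<15]
  print(n,[(round(s,2),int(m.sum())) for s,m in best])
  if best: K.append((p,best[0][1].astype(np.float32)))
# plate outline above the near board's occlusion: tab + body; boxes as hulls
def boxes(): return [((-.002,.002),(-.023,.023),(-.0,.04)),((-.002,.002),(-.04,.04),(-.065,-.005)),((-.009,.009),(-.033,.033),(-.062,-.022))]
def mask(p,q):
  R=Ro.from_euler("ZYX",[q[3],q[4],q[5]]).as_matrix();S=4;M=np.zeros((400*S,640*S),np.uint8)
  for b in boxes():
    P=np.array([proj(p,R@np.array([x,y,z])+q[:3]) for x in b[0] for y in b[1] for z in b[2]])
    cv2.fillConvexPoly(M,cv2.convexHull(np.round((P+.5)*S).astype(np.int32)),1)
  return cv2.resize(M.astype(np.float32),(640,400),interpolation=cv2.INTER_AREA)
def cost(v):
  q=np.array([.506,-.192,.101,-.335,0,0])+np.array(v)*[.001,.001,.001,.02,.02,.02];e=0
  for p,m in K:
    r=mask(p,q); rows=slice(0,int(proj(p,q[:3]-[0,0,.03])[1])) if len(K) else None
    e+=np.abs(r-m)[rows].sum()
  return e
r=minimize(cost,np.zeros(6),method="Nelder-Mead",options=dict(maxiter=500,initial_simplex=np.vstack([np.zeros(6),2*np.eye(6)])))
print(r.fun,cost(np.zeros(6)),"dmm",r.x[:3].round(1),"dyaw,pitch,roll",(r.x[3:]*.02).round(3))
for k in(-.06,-.03,0,.03,.06): print(k,min(cost([*(r.x[:2]),z,r.x[3],r.x[4],k/.02]) for z in(-2,-1,0,1,2)))
E
```

```text
scene []
top [(0.52, 140)]
21.5625 38.375 dmm [3.1 2.7 3.8] dyaw,pitch,roll [-0.03  -0.017 -0.121]
-0.06 24.4375
-0.03 25.6875
0 28.6875
0.03 30.5625
0.06 34.125
```

```bash
python3 - <<'E'
from h import *
D={}
for i in range(6):
  for n in("scene","top"):
    p=optics.snapshot(n)
    for l in("tab","module","foot"):
      for d in tip_of(l,p)[:5]:
        q=np.array(d["location"])
        for nm,c in(("me",(.507,-.19)),("red",(.67,-.115)),("yel",(.496,.213))):
          if np.hypot(*(q[:2]-c))<.012: D.setdefault((n,nm,l),[]).append(q)
for k in sorted(D): print(k,len(D[k]),np.median(D[k],0).round(4))
E
```

```text
('scene', 'me', 'foot') 6 [ 0.5064 -0.1871  0.0102]
('scene', 'me', 'module') 5 [ 0.5054 -0.1934  0.1042]
('scene', 'me', 'tab') 8 [ 0.5058 -0.193   0.1395]
('scene', 'red', 'foot') 5 [ 6.693e-01 -1.164e-01  2.000e-04]
('scene', 'red', 'module') 6 [ 0.67   -0.1159  0.091 ]
('scene', 'red', 'tab') 6 [ 0.6692 -0.1152  0.1355]
('scene', 'yel', 'foot') 6 [ 0.4965  0.2127 -0.0016]
('scene', 'yel', 'module') 6 [0.4993 0.2111 0.0961]
('scene', 'yel', 'tab') 6 [0.4962 0.2122 0.1341]
('top', 'me', 'foot') 6 [ 0.5088 -0.1906  0.007 ]
('top', 'me', 'module') 4 [ 0.5054 -0.1882  0.1003]
('top', 'me', 'tab') 6 [ 0.5065 -0.1889  0.1396]
('top', 'red', 'foot') 5 [ 0.6683 -0.1132 -0.0021]
('top', 'red', 'module') 6 [ 0.6692 -0.114   0.1003]
('top', 'red', 'tab') 6 [ 0.6701 -0.1144  0.136 ]
('top', 'yel', 'foot') 6 [ 0.4971  0.2149 -0.0048]
('top', 'yel', 'module') 6 [0.4966 0.212  0.0943]
('top', 'yel', 'tab') 6 [0.4937 0.2108 0.1308]
```

```bash
python3 -c "
from h import *
print(robot.close_job());st()"
```

```text
the job is handed in; nothing more can be done
None
the job is handed in; nothing more can be done
```

The module carrier is off its peg, standing in the rack's middle slot and released, and the job is handed in; forces read about 5 N at most against the peg and 6 N at the slot floor, but the final check was by the networks' positions only, as no pictures were left to view.

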